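# Find by weight which lens cell has its glass and present it

### The arm

A 6-joint arm with a two-finger parallel gripper is mounted at the origin on a cart in front of the work surface, level with it; the furniture and walls round the work are solid. World frame = base frame: x ahead of the robot, y to its left, z up, the work surface at z = 0. Lengths are in m, angles in rad, forces in N, time in s.
With the tool pointing down it reaches from about 0.3 to 0.775 m from the base axis. Payload 14.6 kg.
Tool frame: the origin (TCP) lies on the centre line of the jaws, within the pads' length; the fingertips stand 19 mm ahead of it and the grasp point (between the pads) is the TCP; y points along the fingers, x is the direction in which the jaws open and shut, and the axes are right-handed (so a half turn about y gives the same grasp; the last joint's range is limited). The gripper opens to 94 mm and grips with 3 to 60 N. Pads are 16 mm wide; open, the fingers measure 119 mm over their backs; the gripper's body (75 mm by 177 mm) begins 78 mm behind the grasp point.
Start: joints at [-0.067, 0.3, 1.521, -0, 1.321, -0.067], TCP at [0.55, -0, 0.224] pointing down, gripper open.
Joint ranges: [-3.03, 3.03], [-0.79, 2.21], [0.23, 2.52], [-1.04, 4.18], [0, 3.07], [-2.55, 2.55]. Speed limits (rad/s): [2.22, 2.22, 2.57, 3.14, 3.14, 3.14].

### API

Orientations are given as [roll, pitch, yaw] about the fixed x, y, z axes, in that order (R = Rz(yaw) Ry(pitch) Rx(roll)).
In Python, from station import ctrl, optics gives the robot as it stands.
- The arm moves only by the tool jog_arm, never from a script. Its argument "targets" is a list of rows, each a list of 3 entries, a list of its own where there are three numbers: the finger opening in cm, from 0 to 9.4, then the shift along the tool's x, y, z in cm, then the turn about the tool's y in rad. A call has 1 to 10 rows; each row is the pose to reach, as a shift and turn from the pose commanded when the call began, along the tool's axes at that moment; what a row does not reach only later rows make up. A row lasts 1/10 s, in which the tool goes at most 50 mm and 8.59 degrees, less where a joint would pass 70% of its speed; a pose out of reach is approached as far as the arm can. A call with a gripper value outside its range is refused whole. The fingers move at their own pace and stop on an object; "grip_force" is the grip in N (left out, the last holds). Time passes only in rows, so rows that repeat a pose let the fingers close. It gives the time, the measured TCP pose, the force and the opening at its end, in the units of the state.
- ctrl.get_obs(): the state, without advancing time (a new reading comes with each control period).
- optics.camera(name): name is "scene" or "side" or "wrist"; returns a dict with "img" (480x640x3 uint8, red, green, blue), "range_z" (480x640 float32, m along the optical axis (not along the pixel's ray), 0 where there is no reading), "camera_matrix" (3x3 intrinsics, pixels), "world_to_cam" (4x4, takes a point from world to camera coordinates); the wrist camera has in their place "mount" (4x4, takes a point from camera to tool coordinates, whose origin is the TCP and whose axes are the tool frame's). Camera axes: x right, y up, looking along -z (the intrinsics and any distortion apply to the point x, -y, -z); pixel columns grow to the right and rows downward; lengths in m; the calibration is good to about 2 mm. The wrist camera is an equidistant fisheye: a pixel r from the principal point sees the ray r / f radians off the axis. A picture is of the moment at which its call begins: read the wrist's pose just before it.
- ctrl.hand_in(): hands the job in, once; it reports no verdict.
The state is a dict: "time_s": time; "qpos": joint angles; "joint_vel": joint speeds; "tau": joint torques, N m; "ee_pos": TCP position; "eef_rot": TCP orientation; "force": force on the tool from outside, world axes, zero at the start; "moment": the same for the moment, N m; "grip_width": finger opening in m.
Only numpy, scipy, OpenCV 4.12 (cv2) and the standard library are available. Lean on these libraries where they do the work, as an engineer would, in place of code of your own. Each camera call takes 0.05 s, during which the arm holds its last target. There are 200 camera calls.

### The job

Two closed lens cells on the mat look the same, but only one has its glass in it and is clearly heavier. Lift either one, feel its weight and stand it upright and centred on top of the narrow post, then let go of it and lift the other from the mat to compare. Finish holding the heavier one upright over the middle of the tray, about 10 cm above it, with the lighter one standing upright on the post or back on the mat; let neither cell tip over and leave the tape roll, hex keys and tweezers where they are.

Things in the scene. Friction and masses are not known exactly. Their poses are not given: they have to be found in the camera images.
- cell_1: closed lens cell standing upright: plain aluminium tube 50 mm in diameter with a black knurled dust cap (47 mm diameter, 8 mm high) on top, 58 mm high in all; the straight tube wall, z 0 to 50 mm, is the place to grip. Origin: centre of the underside, z up along its axis. Looks exactly like the other cell; one of the two contains its glass and is at least 250 g (2.5 N) heavier, and either may be that one. Each weighs 0.1 to 0.75 kg; what is inside has 2 mm of play
- cell_2: closed lens cell standing upright: plain aluminium tube 50 mm in diameter with a black knurled dust cap (47 mm diameter, 8 mm high) on top, 58 mm high in all; the straight tube wall, z 0 to 50 mm, is the place to grip. Origin: centre of the underside, z up along its axis. Looks exactly like the other cell; one of the two contains its glass and is at least 250 g (2.5 N) heavier, and either may be that one. Each weighs 0.1 to 0.75 kg; what is inside has 2 mm of play
- post_top (a point): centre of the flat round top of the parking post, 70 mm above the table, z up. The top is a 30 mm disc on a 15 mm stem with a 70 mm round foot; the post is fixed to the table
- post: the same fixed parking post; origin: centre of the underside of its foot, on the table
- mat: thin grey mat, 210 mm along its x by 140 mm along its y, 3 mm thick, fixed to the table; both cells start standing on it. Origin: its middle, on the table; z up
- tray: pale empty shallow sample tray (a few stains on its floor), 165 mm along its x by 240 mm along its y, rim 14 mm high, fixed to the table. Origin: its middle, on the table; z up
- tape_roll: orange tape roll lying flat, 78 mm diameter, 19 mm high; bystander, loose; leave it where it is. Origin: centre of the underside
- hex_keys: blue folding hex key set, 25 x 85 x 20 mm, long side along its y; bystander, loose; leave it where it is. Origin: centre of the underside
- tweezers: pale tweezers lying flat, 14 x 123 x 10 mm, long side along its y; bystander, loose; leave it where it is. Origin: centre of the underside

How it is judged:
On the way, in this order (a step that is already met when the one before it is completed fails the run):
1. one cell stands alone on the post, let go, the other is still on the mat ((((contact force between cell_1 and post above 0.5 N and horizontal distance between cell_1 and post_top below 0.014 m and z of cell_1 in the frame of post_top between -0.006 and 0.006 m and angle between cell_1's own z axis and vertical below 0.12 rad and contact force between cell_1 and the fingers below 0.05 N and linear speed of cell_1 below 0.03 m/s) and contact force between cell_2 and mat above 0.5 N) or ((contact force between cell_2 and post above 0.5 N and horizontal distance between cell_2 and post_top below 0.014 m and z of cell_2 in the frame of post_top between -0.006 and 0.006 m and angle between cell_2's own z axis and vertical below 0.12 rad and contact force between cell_2 and the fingers below 0.05 N and linear speed of cell_2 below 0.03 m/s) and contact force between cell_1 and mat above 0.5 N))), for 0.3 s.
2. the other cell is lifted at least 20 mm clear of the mat while the first stands on the post ((((contact force between cell_1 and post above 0.5 N and horizontal distance between cell_1 and post_top below 0.014 m and z of cell_1 in the frame of post_top between -0.006 and 0.006 m and angle between cell_1's own z axis and vertical below 0.12 rad and contact force between cell_1 and the fingers below 0.05 N and linear speed of cell_1 below 0.03 m/s) and contact force between the fingers and cell_2 above 1 N and z of cell_2 in the frame of mat above 0.023 m) or ((contact force between cell_2 and post above 0.5 N and horizontal distance between cell_2 and post_top below 0.014 m and z of cell_2 in the frame of post_top between -0.006 and 0.006 m and angle between cell_2's own z axis and vertical below 0.12 rad and contact force between cell_2 and the fingers below 0.05 N and linear speed of cell_2 below 0.03 m/s) and contact force between the fingers and cell_1 above 1 N and z of cell_1 in the frame of mat above 0.023 m))), for 0.2 s.
At the end, for the whole second after the job is handed in: The lighter cell (it presses with under 3 N) stands at rest on the mat or the post, tilt under 0.12 rad, let go. The heavier cell is gripped and still, underside 50 to 180 mm above the table, within 45 mm sideways of the tray's middle, tilt under 0.25 rad (((((contact force between cell_1 and post between 0.5 and 3 N or contact force between cell_1 and mat between 0.5 and 3 N) and angle between cell_1's own z axis and vertical below 0.12 rad and contact force between cell_1 and the fingers below 0.05 N and linear speed of cell_1 below 0.03 m/s) and (contact force between the fingers and cell_2 above 1 N and z of cell_2 in the frame of tray between 0.05 and 0.18 m and horizontal distance between cell_2 and tray below 0.045 m and angle between cell_2's own z axis and vertical below 0.25 rad and linear speed of cell_2 below 0.03 m/s)) or (((contact force between cell_2 and post between 0.5 and 3 N or contact force between cell_2 and mat between 0.5 and 3 N) and angle between cell_2's own z axis and vertical below 0.12 rad and contact force between cell_2 and the fingers below 0.05 N and linear speed of cell_2 below 0.03 m/s) and (contact force between the fingers and cell_1 above 1 N and z of cell_1 in the frame of tray between 0.05 and 0.18 m and horizontal distance between cell_1 and tray below 0.045 m and angle between cell_1's own z axis and vertical below 0.25 rad and linear speed of cell_1 below 0.03 m/s)))); the arm keeps its last pose, push and grip.
It fails at once if a cell tips over (more than 0.7 rad) (angle between any of cell_1, cell_2's own z axis and vertical above 0.7 rad).
It fails at once if a bystander (tape roll, hex keys, tweezers) is moved more than 25 mm (distance of any of tape_roll, hex_keys, tweezers from where it was at the start of the episode above 0.025 m).
It also fails if it takes over 72 s, if anything falls off the work surface, if the arm or the gripper's body presses on something with over 40 N, if the wrist force passes 120 N, or if a joint passes its speed limit or range.

## Working session

There is one attempt and no reset: what is moved stays moved. The work goes in short steps, Python scripts to look and compute and a tool call to move; the robot and the scene stay as the last step left them, time stands still between calls to the robot, and variables do not carry over. Pictures are saved under pics/ and viewed, about 8 in all and at most 12, crops included, and the job is handed in when it is done.

Besides the shell and the picture viewer there is one more tool, called after "Emit:" by a JSON object that holds its "op" and its "data", one argument or row to a line. jog_arm: Moves the arm, as the interface text tells. Its arguments: {"type":"object","properties":{"targets":{"type":"array","items":{"type":"array"}},"grip_force":{"type":"number"}},"required":["targets"]}

```bash
mkdir -p pics
python3 - <<'E'
from station import ctrl, optics
import cv2, numpy as np
print(ctrl.get_obs())
ims=[]
for n in ("scene","side"):
    c=optics.camera(n); np.savez(n+"0.npz",**c); print(n,c["camera_matrix"],c["world_to_cam"],{k:v for k,v in c.items() if k not in("img","range_z","camera_matrix","world_to_cam")})
    cv2.imwrite(f"pics/{n}0.png",c["img"][...,::-1])
E
```

```text
{'time_s': 0.0, 'qpos': array([-6.65811998e-02,  3.00485385e-01,  1.52159853e+00, -8.13424832e-06,
        1.32068368e+00, -6.66120642e-02]), 'joint_vel': array([-0.00091228,  0.0018657 , -0.00033888, -0.00078152,  0.00091216,
        0.00045291]), 'tau': array([-1.53750298e-03, -5.31805658e+01, -3.52735734e+01,  7.07558286e-02,
        2.43994006e-02, -4.79655944e-05]), 'ee_pos': array([5.49755803e-01, 2.17020937e-05, 2.23871097e-01]), 'eef_rot': array([-1.57072598e+00,  1.17286615e-03,  3.29236417e-05]), 'force': array([-0.25397118,  0.42904098, -1.28800287]), 'moment': array([-0.04300392, -0.0142196 , -0.03391131]), 'grip_width': 0.09378297099310201}
scene [[545.11998443   0.         320.2171722 ]
 [  0.         545.11998443 239.76355886]
 [  0.           0.           1.        ]] [[ 0.80749638 -0.58978601  0.01010265 -0.39100461]
 [ 0.30934317  0.43799095  0.84407981 -0.26849208]
 [-0.50225133 -0.6784662   0.53612238 -0.80238513]
 [ 0.          0.          0.          1.        ]] {}
side [[546.57981606   0.         320.96929089]
 [  0.         546.57981606 231.40046016]
 [  0.           0.           1.        ]] [[-0.99950043  0.03126793 -0.00460525  0.55157801]
 [-0.02475811 -0.68403602  0.72902795  0.04102522]
 [ 0.01964503  0.72877777  0.68446843 -0.98651051]
 [ 0.          0.          0.          1.        ]] {}
```

View pics/scene0.png

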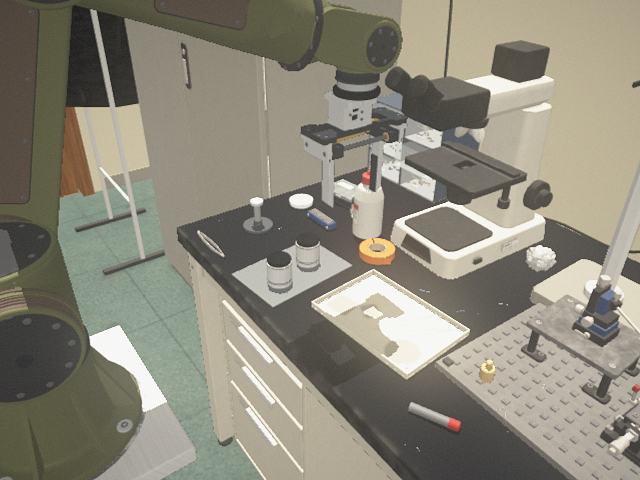

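View pics/side0.png

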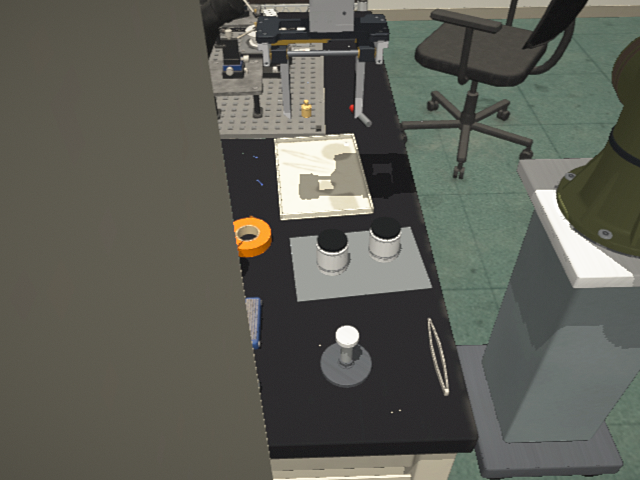

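The scene view shows cells at about (278,270) and (308,250), the post top at (257,202), the tray centre at (390,320), the tape at (377,250), the hex keys at (322,218) and the tweezers at (210,243). In the side view the cell caps are at (331,240) and (384,228), the post top at (347,335) and the tray at (323,177). The next step is to measure them.

```bash
cat > h.py <<'E'
import numpy as np, cv2
def world(c):
    K=c["camera_matrix"];T=np.linalg.inv(c["world_to_cam"]);d=c["range_z"]
    v,u=np.mgrid[:480,:640]
    P=np.stack([(u-K[0,2])/K[0,0]*d,-(v-K[1,2])/K[1,1]*d,-d],-1)
    W=P@T[:3,:3].T+T[:3,3]; W[d<=0]=np.nan; return W
def blobs(c,zlo,zhi,box=(0.2,0.9,-0.5,0.6),minpix=40,col=None):
    W=world(c)
    m=(W[...,2]>zlo)&(W[...,2]<zhi)&(W[...,0]>box[0])&(W[...,0]<box[1])&(W[...,1]>box[2])&(W[...,1]<box[3])
    if col is not None: m&=col(c["img"].astype(int))
    n,l,s,ce=cv2.connectedComponentsWithStats(m.astype(np.uint8),connectivity=8)
    for i in range(1,n):
        if s[i,4]<minpix: continue
        p=W[l==i]; q=(p[:,:2]*1000).astype(np.float32)
        (x,y),r=cv2.minEnclosingCircle(q); rc=cv2.minAreaRect(q)
        print("px",ce[i].round(),"n",s[i,4],"circ",round(x),round(y),round(r,1),"rect",np.round(rc[0]),np.round(rc[1]),round(rc[2]),"z",np.median(p[:,2]).round(4))
E
python3 - <<'E'
from h import *
for n in("scene","side"):
    c=dict(np.load(n+"0.npz"))
    for t,a in dict(cells=(.056,.068),post=(.066,.076),low=(.007,.03)).items():
        print(n,t); blobs(c,*a)
    print("orange");blobs(c,.01,.03,col=lambda i:(i[...,0]>150)&(i[...,2]<90))
    print("tray");blobs(c,-.005,.02,col=lambda i:i.min(-1)>150,minpix=200)
    print("grey mat");blobs(c,-.003,.008,col=lambda i:(abs(i-118)<30).all(-1),minpix=300)
    W=world(c)
    for p in dict(scene=[(210,243),(322,218),(368,210),(440,230),(257,202)],side=[(430,325),(445,390),(437,360),(347,335),(258,325)])[n]: print(p,W[p[1],p[0]].round(3))
E
```

```text
scene cells
px [251. 164.] n 131 circ 628 522 78.0 rect [626. 521.] [ 19. 155.] 6 z 0.0615
px [292. 163.] n 198 circ 722 445 74.3 rect [722. 444.] [ 12. 149.] 89 z 0.0621
px [367. 215.] n 137 circ 716 139 33.2 rect [706. 130.] [33. 66.] 43 z 0.062
px [457. 217.] n 52 circ 869 9 30.9 rect [871.   6.] [61. 33.] 36 z 0.0567
px [442. 230.] n 67 circ 798 -8 31.3 rect [799.  -9.] [58. 28.] 75 z 0.0567
px [307. 239.] n 279 circ 541 121 27.8 rect [538. 119.] [51. 47.] 82 z 0.0622
px [279. 258.] n 323 circ 454 94 25.2 rect [452.  94.] [47. 47.] 80 z 0.0623
px [607. 378.] n 40 circ 683 -448 5.8 rect [ 681. -449.] [ 6. 11.] 16 z 0.0593
scene post
px [251. 161.] n 118 circ 627 520 78.0 rect [625. 520.] [ 21. 155.] 7 z 0.0709
px [290. 161.] n 158 circ 716 444 67.2 rect [716. 444.] [ 14. 134.] 87 z 0.0708
px [256. 201.] n 89 circ 529 308 17.4 rect [530. 307.] [33. 29.] 28 z 0.0709
px [368. 211.] n 117 circ 716 138 33.8 rect [707. 128.] [35. 67.] 49 z 0.0709
px [575. 354.] n 269 circ 693 -387 77.0 rect [ 673. -393.] [ 41. 154.] 18 z 0.0732
scene low
px [340. 164.] n 91 circ 877 442 22.7 rect [877. 
[... 2973 characters left out ...]
657 240 44.1 rect [659. 240.] [22. 88.] 1 z 0.0192
px [441. 355.] n 79 circ 400 303 46.8 rect [397. 303.] [ 5. 94.] 1 z 0.0091
px [438. 368.] n 107 circ 403 316 45.6 rect [405. 316.] [ 7. 91.] 6 z 0.0096
px [345. 365.] n 1536 circ 529 311 35.3 rect [529. 312.] [66. 68.] 86 z 0.0093
orange
px [252. 235.] n 729 circ 677 58 43.6 rect [670.  57.] [59. 86.] 11 z 0.0198
tray
px [314. 177.] n 4842 circ 549 -125 154.3 rect [ 549. -124.] [170. 263.] 4 z 0.0045
px [357. 269.] n 5756 circ 497 117 124.2 rect [497. 117.] [209. 143.] 6 z 0.0042
grey mat
(430, 325) [0.4   0.247 0.001]
(445, 390) [0.402 0.359 0.012]
(437, 360) [0.401 0.306 0.   ]
(347, 335) [0.528 0.311 0.071]
(258, 325) [0.65  0.248 0.015]
```

Emit:
{"op": "jog_arm", "data": {
  "targets": [
    [9.4,[-1.0,4,12.1],-0.149],
    [9.4,[-1.0,4,12.1],-0.298],
    [9.4,[-1.0,4,12.1],-0.447],
    [9.4,[-1.0,4,12.1],-0.596],
    [9.4,[-1.0,4,12.1],-0.745],
    [9.4,[-1.0,4,12.1],-0.894],
    [9.4,[-1.0,4,12.1],-1.043],
    [9.4,[-1.0,4,12.1],-1.192],
    [9.4,[-1.0,4,12.1],-1.341],
    [9.4,[-1.0,4,12.1],-1.49]
  ],
  "grip_force": 25
}}

```text
time_s: 1.1
ee_pos: [0.5398, 0.121, 0.1841]
eef_rot: [-1.57, 0.0, 1.496]
force: [0.1, -0.6, -0.4]
grip_width: 0.0943
```

Emit:
{"op": "jog_arm", "data": {
  "targets": [
    [9.4,[0,0,0],-0.08],
    [9.4,[0,0,0],-0.08],
    [9.4,[0,0,0],-0.08]
  ]
}}

```text
time_s: 1.4
ee_pos: [0.5399, 0.121, 0.1842]
eef_rot: [-1.57, 0.0, 1.567]
force: [-0.4, 0.0, 0.3]
grip_width: 0.0938
```

Run:
```python
from station import ctrl, optics
import cv2
from h import *
o=ctrl.get_obs(); c=optics.camera("wrist"); np.savez("wrist1.npz",ee=o["ee_pos"],rot=o["eef_rot"],**c)
print({k:np.round(o[k],4) for k in("time_s","ee_pos","eef_rot","force","qpos")},c["mount"].round(4),c["camera_matrix"].round(1))
cv2.imwrite("pics/w1.png",c["img"][...,::-1])
```

```text
{'time_s': np.float64(1.4), 'ee_pos': array([0.5399, 0.121 , 0.1842]), 'eef_rot': array([-1.5704e+00,  1.0000e-04,  1.5673e+00]), 'force': array([-0.4085,  0.0461,  0.2725]), 'qpos': array([ 0.1543,  0.3428,  1.5608,  0.    ,  1.2384, -1.4131])} [[ 1.000e+00 -4.000e-04 -3.000e-04  6.000e-04]
 [-1.000e-04  2.770e-01 -9.609e-01 -1.607e-01]
 [ 4.000e-04  9.609e-01  2.770e-01  8.160e-02]
 [ 0.000e+00  0.000e+00  0.000e+00  1.000e+00]] [[371.6   0.  324.8]
 [  0.  371.6 241.3]
 [  0.    0.    1. ]]
```

View pics/w1.png

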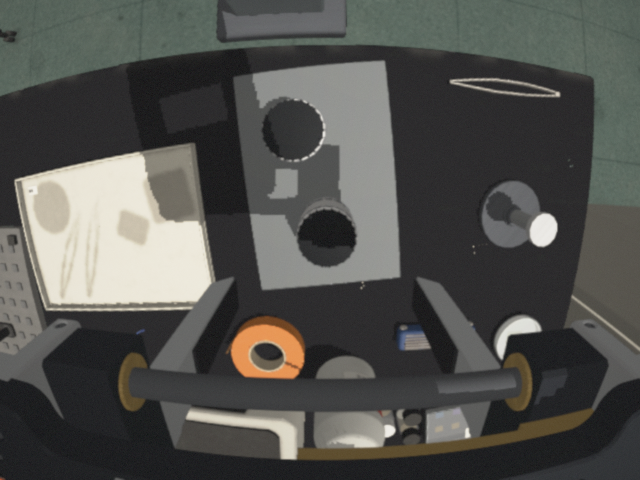

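The wrist view shows cap B at (327,237), cap A at (293,130) and the post top at (543,229). I'll check the positions by casting rays from this view.

```bash
cat >> h.py <<'E'
from scipy.spatial.transform import Rotation as R
def wworld(c,ee,rot):
    K=c["camera_matrix"];d=c["range_z"];v,u=np.mgrid[:480,:640]
    x=u-K[0,2];y=v-K[1,2];r=np.hypot(x,y)+1e-9;t=np.tan(np.minimum(r/K[0,0],1.4))
    P=np.stack([x/r*t*d,-y/r*t*d,-d],-1)
    P=P@c["mount"][:3,:3].T+c["mount"][:3,3]
    W=P@R.from_euler("xyz",rot).as_matrix().T+ee; W[d<=0]=np.nan; return W
def wblobs(c,ee,rot,zlo,zhi,rows=330,minpix=100):
    W=wworld(c,ee,rot); m=(W[...,2]>zlo)&(W[...,2]<zhi); m[rows:]=0
    n,l,s,ce=cv2.connectedComponentsWithStats(m.astype(np.uint8),connectivity=8)
    for i in range(1,n):
        if s[i,4]<minpix: continue
        p=W[l==i];(x,y),r=cv2.minEnclosingCircle((p[:,:2]*1000).astype(np.float32))
        print("px",ce[i].round(),"n",s[i,4],"circ",round(x),round(y),round(r,1),"z",np.median(p[:,2]).round(4))
E
python3 - <<'E'
from h import *
c=dict(np.load("wrist1.npz"))
wblobs(c,c["ee"],c["rot"],.057,.066);wblobs(c,c["ee"],c["rot"],.067,.076)
E
```

```text
px [292. 129.] n 2921 circ 452 97 24.1 z 0.0614
px [326. 238.] n 2664 circ 538 123 24.4 z 0.0614
px [623. 315.] n 169 circ 631 468 23.7 z 0.0615
px [542. 229.] n 760 circ 528 310 15.4 z 0.0705
px [626. 320.] n 142 circ 632 462 18.3 z 0.0712
```

Emit:
{"op": "jog_arm", "data": {
  "targets": [
    [9.4,[0.1,4,0.1],0],
    [9.4,[0.1,8,0.1],0],
    [9.4,[0.1,11,0.1],0],
    [9.4,[0.1,13.5,0.1],0],
    [9.4,[0.1,15,0.1],0],
    [9.4,[0.1,15,0.1],0],
    [6.0,[0.1,15,0.1],0],
    [5.4,[0.1,15,0.1],0],
    [4.6,[0.1,15,0.1],0],
    [4.2,[0.1,15,0.1],0]
  ],
  "grip_force": 25
}}

```text
time_s: 2.45
ee_pos: [0.5393, 0.1221, 0.0352]
eef_rot: [-1.572, -0.0, 1.57]
force: [-0.4, -0.2, -0.3]
grip_width: 0.0654
```

Emit:
{"op": "jog_arm", "data": {
  "targets": [
    [4.0,[0,0,0],0],
    [4.0,[0,0,0],0],
    [4.0,[0,0,0],0]
  ]
}}

```text
time_s: 2.75
ee_pos: [0.539, 0.122, 0.0346]
eef_rot: [-1.571, -0.0, 1.57]
force: [-0.1, 0.9, 1.8]
grip_width: 0.0486
```

Emit:
{"op": "jog_arm", "data": {
  "targets": [
    [4.0,[0,0,0],0],
    [4.0,[0,0,0],0],
    [4.0,[0,-1,0],0],
    [4.0,[0,-2.5,0],0],
    [4.0,[0,-4,0],0],
    [4.0,[0,-6,0],0],
    [4.0,[0,-8,0],0],
    [4.0,[0,-10,0],0],
    [4.0,[0,-10,0],0],
    [4.0,[0,-10,0],0]
  ]
}}

```text
time_s: 3.75
ee_pos: [0.5388, 0.122, 0.1345]
eef_rot: [-1.571, -0.0, 1.57]
force: [0.0, 0.2, -5.3]
grip_width: 0.0484
```

Emit:
{"op": "jog_arm", "data": {
  "targets": [
    [4.0,[0,0,0],0],
    [4.0,[0,0,0],0],
    [4.0,[0,0,0],0]
  ]
}}

```text
time_s: 4.05
ee_pos: [0.5387, 0.122, 0.1338]
eef_rot: [-1.57, 0.0, 1.57]
force: [0.1, -0.1, -5.3]
grip_width: 0.0487
```

```bash
cat > look.py <<'E'
import sys
from station import ctrl, optics
from h import *
o=ctrl.get_obs();print({k:np.round(o[k],4) for k in("time_s","ee_pos","force","moment","tau","grip_width")})
f=[]
for n in sys.argv[2:]:
    o=ctrl.get_obs();f.append(o["force"]);c=optics.camera(n);ee,rot=o["ee_pos"],o["eef_rot"]
    np.savez(f"{n}{sys.argv[1]}.npz",ee=ee,rot=rot,**c);cv2.imwrite(f"pics/{n}{sys.argv[1]}.png",c["img"][...,::-1])
print("F",np.round(f,2).tolist())
E
python3 look.py 2 scene side wrist wrist scene
python3 - <<'E'
from h import *
for n in("scene","side"):
    c=dict(np.load(n+"2.npz")); print(n,c["ee"].round(4)); blobs(c,.15,.172,box=(.4,.65,.05,.2))
c=dict(np.load("wrist2.npz"));wblobs(c,c["ee"],c["rot"],.15,.17)
E
```

```text
{'time_s': np.float64(4.05), 'ee_pos': array([0.5387, 0.122 , 0.1338]), 'force': array([ 0.1437, -0.1415, -5.2631]), 'moment': array([ 0.1189, -0.0352, -0.0094]), 'tau': array([ 1.90000e-03, -5.84982e+01, -3.42131e+01, -4.10000e-03,
        7.90000e-02,  1.00000e-04]), 'grip_width': np.float64(0.0487)}
F [[0.14, -0.14, -5.26], [-0.58, 0.18, -4.41], [-0.36, 0.25, -5.69], [0.18, 0.41, -4.53], [0.57, 0.36, -5.04]]
scene [0.539  0.122  0.1342]
px [306. 198.] n 413 circ 535 120 38.9 rect [534. 120.] [76. 40.] 83 z 0.1616
side [0.5388 0.122  0.1339]
px [332. 202.] n 296 circ 540 137 25.9 rect [541. 145.] [34. 49.] 83 z 0.1575
px [325. 308.] n 6464 circ 529 123 36.6 z 0.1606
```

The cell from B presses with about 5 N, which is over 3 N, so it is probably the heavy one. I'll still park it on the post and compare.

Emit:
{"op": "jog_arm", "data": {
  "targets": [
    [4.0,[1,-1,0.1],0],
    [4.0,[3,-1,0.3],0],
    [4.0,[6,-1,0.5],0],
    [4.0,[9,-1,0.7],0],
    [4.0,[12,-1,0.9],0],
    [4.0,[15,-1,1.1],0],
    [4.0,[17.3,-1,1.1],0],
    [4.0,[18.5,-1,1.1],0],
    [4.0,[18.8,-1,1.1],0],
    [4.0,[18.8,-1,1.1],0]
  ]
}}

```text
time_s: 5.3
ee_pos: [0.5281, 0.3098, 0.1446]
eef_rot: [-1.571, 0.0, 1.57]
force: [0.0, -0.3, -4.3]
grip_width: 0.049
```

Emit:
{"op": "jog_arm", "data": {
  "targets": [
    [4.0,[0,0.5,0],0],
    [4.0,[0,1.5,0],0],
    [4.0,[0,2.5,0],0],
    [4.0,[0,3,0],0],
    [4.0,[0,3,0],0]
  ]
}}

```text
time_s: 5.8
ee_pos: [0.5278, 0.3096, 0.1132]
eef_rot: [-1.569, 0.001, 1.57]
force: [0.6, -0.5, -5.2]
grip_width: 0.0482
```

```bash
python3 look.py 3 scene side wrist
python3 - <<'E'
from h import *
ims=[]
for n,(x,y) in dict(scene=(257,185),side=(347,310)).items():
    c=dict(np.load(n+"3.npz"));ims.append(cv2.resize(c["img"][y-65:y+75,x-65:x+65],None,fx=3,fy=3,interpolation=1))
cv2.imwrite("pics/c3.png",np.hstack(ims)[...,::-1])
E
```

```text
{'time_s': np.float64(5.8), 'ee_pos': array([0.5278, 0.3096, 0.1132]), 'force': array([ 0.5888, -0.5413, -5.2164]), 'moment': array([ 0.1269, -0.0688, -0.0516]), 'tau': array([-1.06500e-01, -6.67027e+01, -3.43572e+01,  1.26000e-02,
       -1.52400e-01, -1.70000e-03]), 'grip_width': np.float64(0.0482)}
F [[0.59, -0.54, -5.22], [-0.57, -0.14, -4.73], [-0.35, 0.52, -4.04]]
```

View pics/c3.png

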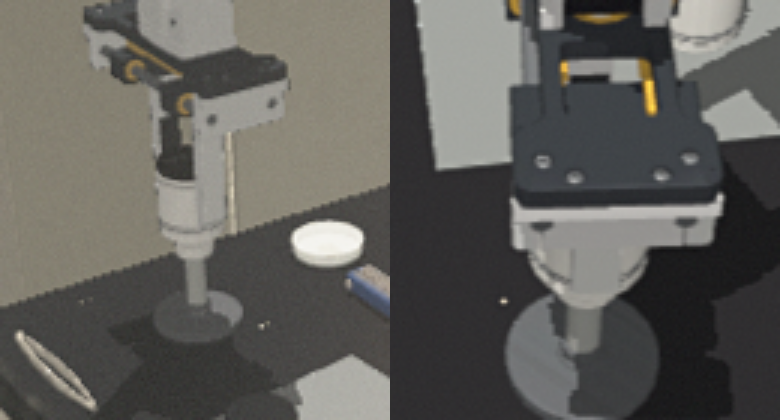

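Both crops show the cell upright and centred over the post disc, scene (190,245) and side (585,300), with a gap of about 1 cm. I'll lower it until it touches.

Emit:
{"op": "jog_arm", "data": {
  "targets": [
    [4.0,[0,0.4,0],0],
    [4.0,[0,0.8,0],0],
    [4.0,[0,0.95,0],0],
    [4.0,[0,1.0,0],0],
    [4.0,[0,1.05,0],0],
    [4.0,[0,1.1,0],0],
    [4.0,[0,1.1,0],0]
  ]
}}

```text
time_s: 6.65
ee_pos: [0.5281, 0.31, 0.1035]
eef_rot: [-1.571, -0.0, 1.57]
force: [0.0, 0.6, -5.7]
grip_width: 0.0485
```

Emit:
{"op": "jog_arm", "data": {
  "targets": [
    [4.0,[0,0.05,0],0],
    [4.0,[0,0.1,0],0],
    [4.0,[0,0.1,0],0]
  ]
}}

```text
time_s: 6.95
ee_pos: [0.5281, 0.31, 0.1024]
eef_rot: [-1.571, 0.0, 1.57]
force: [-0.1, -0.0, -5.3]
grip_width: 0.0483
```

Emit:
{"op": "jog_arm", "data": {
  "targets": [
    [4.0,[0,0.05,0],0],
    [4.0,[0,0.05,0],0]
  ]
}}

```text
time_s: 7.15
ee_pos: [0.5281, 0.31, 0.1019]
eef_rot: [-1.571, 0.0, 1.57]
force: [-0.5, 0.2, -4.6]
grip_width: 0.0486
```

Emit:
{"op": "jog_arm", "data": {
  "targets": [
    [4.0,[0,0.05,0],0],
    [4.0,[0,0.05,0],0]
  ]
}}

```text
time_s: 7.35
ee_pos: [0.5282, 0.31, 0.1016]
eef_rot: [-1.571, -0.0, 1.57]
force: [-1.1, -0.4, -2.5]
grip_width: 0.0484
```

Emit:
{"op": "jog_arm", "data": {
  "targets": [
    [4.0,[0,0.05,0],0],
    [4.0,[0,0.05,0],0]
  ]
}}

```text
time_s: 7.55
ee_pos: [0.5282, 0.31, 0.1016]
eef_rot: [-1.571, -0.0, 1.57]
force: [-3.7, -3.1, 5.4]
grip_width: 0.0487
```

Emit:
{"op": "jog_arm", "data": {
  "targets": [
    [5.2,[0,0,0],0],
    [5.6,[0,0,0],0],
    [6.5,[0,0,0],0],
    [8,[0,0,0],0],
    [9.0,[0,0,0],0],
    [9.0,[0,0,0],0]
  ]
}}

```text
time_s: 8.15
ee_pos: [0.5282, 0.31, 0.1009]
eef_rot: [-1.571, -0.0, 1.57]
force: [-0.9, 0.1, 0.2]
grip_width: 0.0847
```

```bash
python3 look.py 4 scene side wrist
python3 - <<'E'
from h import *
for n in("scene","side"):
    c=dict(np.load(n+"4.npz")); print(n,c["ee"].round(4)); blobs(c,.122,.134,box=(.4,.65,.2,.4),col=lambda i:i.max(-1)<70)
E
```

```text
{'time_s': np.float64(8.15), 'ee_pos': array([0.5282, 0.31  , 0.1009]), 'force': array([-0.9146,  0.1357,  0.1986]), 'moment': array([ 0.1072, -0.0766,  0.0468]), 'tau': array([-0.00000e+00, -6.41886e+01, -3.21902e+01,  1.78000e-02,
        7.13000e-02, -1.00000e-04]), 'grip_width': np.float64(0.0847)}
F [[-0.91, 0.14, 0.2], [0.22, -0.4, 0.24], [-0.04, 0.09, -0.14]]
scene [0.5282 0.31   0.1009]
px [252. 179.] n 145 circ 523 306 23.1 rect [520. 308.] [45. 34.] 62 z 0.129
side [0.5282 0.31   0.1009]
px [346. 279.] n 72 circ 527 266 7.1 rect [527. 267.] [ 3. 14.] 90 z 0.1281
```

View pics/wrist4.png

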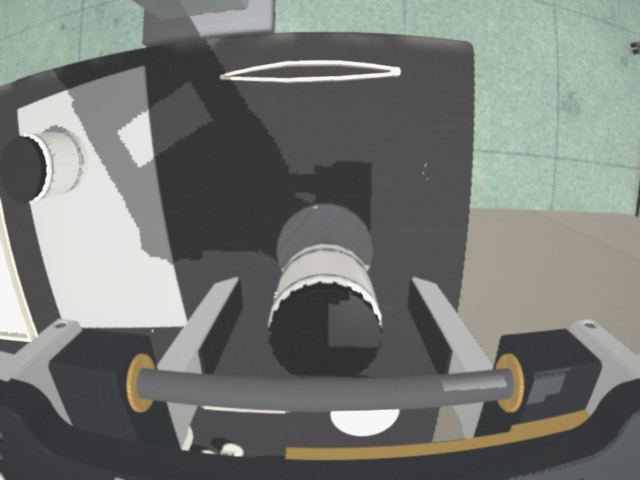

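The wrist view shows the cell standing upright and centred between the open fingers, cap at (326,330). I'll rise and go to the other cell.

Emit:
{"op": "jog_arm", "data": {
  "targets": [
    [9.0,[0,-1,0],0],
    [9.2,[0,-3,0],0],
    [9.2,[0,-5.5,0],0],
    [9.2,[0,-8.5,0],0],
    [9.2,[0,-8.5,0],0],
    [9.4,[-5,-8.5,2],0],
    [9.4,[-9.5,-8.5,4],0],
    [9.4,[-14,-8.5,6],0],
    [9.4,[-18,-8.5,7.5],0],
    [9.4,[-21.3,-8.5,7.5],0]
  ]
}}

```text
time_s: 9.3
ee_pos: [0.4513, 0.0953, 0.1862]
eef_rot: [-1.571, 0.0, 1.57]
force: [0.4, 0.2, 0.2]
grip_width: 0.0938
```

Emit:
{"op": "jog_arm", "data": {
  "targets": [
    [9.4,[0,0,0],0],
    [9.4,[0,0,0],0]
  ]
}}

```text
time_s: 9.5
ee_pos: [0.453, 0.0969, 0.1861]
eef_rot: [-1.571, -0.0, 1.569]
force: [0.5, 0.7, 0.4]
grip_width: 0.0938
```

```bash
python3 look.py 5 scene side wrist
python3 - <<'E'
from h import *
for n in("scene","side"):
    c=dict(np.load(n+"5.npz")); print(n)
    for z in(.057,.124): blobs(c,z,z+.009,box=(.4,.65,.05,.38))
c=dict(np.load("wrist5.npz"));wblobs(c,c["ee"],c["rot"],.057,.066);wblobs(c,c["ee"],c["rot"],.124,.132)
print(c["ee"],c["rot"])
E
```

```text
{'time_s': np.float64(9.5), 'ee_pos': array([0.453 , 0.0969, 0.1861]), 'force': array([0.523 , 0.6966, 0.4485]), 'moment': array([ 0.1381, -0.0486, -0.0054]), 'tau': array([ -1.7173, -42.7455, -32.8306,  -0.0825,   0.0871,  -0.1979]), 'grip_width': np.float64(0.0938)}
F [[0.52, 0.7, 0.45], [-1.56, -0.06, -0.16], [-0.36, 0.69, -0.44]]
scene
px [279. 258.] n 307 circ 453 95 25.3 rect [452.  94.] [48. 47.] 49 z 0.0621
px [250. 178.] n 100 circ 523 309 23.7 rect [517. 312.] [47. 24.] 62 z 0.1293
side
px [385. 227.] n 528 circ 453 98 24.8 rect [453.  98.] [48. 48.] 68 z 0.0619
px [348. 308.] n 1011 circ 529 311 24.6 rect [528. 311.] [48. 47.] 13 z 0.129
px [323. 238.] n 2626 circ 452 97 24.4 z 0.0614
[0.45305632 0.09777033 0.18591525] [-1.57073273e+00 -1.33548603e-04  1.57054567e+00]
```

The first cell stands on the post at (529,311), with its top at 129 mm. The other cell is at (453,97) and I'm directly above it, so I'll descend and grip.

Emit:
{"op": "jog_arm", "data": {
  "targets": [
    [9.4,[0,4,0],0],
    [9.4,[0,8,0],0],
    [9.4,[0,11,0],0],
    [9.4,[0,13.5,0],0],
    [9.4,[0,15.1,0],0],
    [9.4,[0,15.1,0],0],
    [6.0,[0,15.1,0],0],
    [5.4,[0,15.1,0],0],
    [4.6,[0,15.1,0],0],
    [4.0,[0,15.1,0],0]
  ],
  "grip_force": 25
}}

```text
time_s: 10.65
ee_pos: [0.4533, 0.0972, 0.0356]
eef_rot: [-1.572, -0.0, 1.57]
force: [0.0, 0.1, -0.0]
grip_width: 0.0656
```

Emit:
{"op": "jog_arm", "data": {
  "targets": [
    [4.0,[0,0,0],0],
    [4.0,[0,0,0],0],
    [4.0,[0,0,0],0],
    [4.0,[0,0,0],0],
    [4.0,[0,0,0],0],
    [4.0,[0,-1,0],0],
    [4.0,[0,-2.5,0],0],
    [4.0,[0,-4,0],0],
    [4.0,[0,-5,0],0],
    [4.0,[0,-5,0],0]
  ]
}}

```text
time_s: 11.65
ee_pos: [0.4535, 0.0972, 0.0862]
eef_rot: [-1.573, -0.0, 1.57]
force: [-0.0, -0.2, -1.8]
grip_width: 0.0496
```

Emit:
{"op": "jog_arm", "data": {
  "targets": [
    [4.0,[0,0,0],0],
    [4.0,[0,0,0],0],
    [4.0,[0,0,0],0],
    [4.0,[0,0,0],0]
  ]
}}

```text
time_s: 12.05
ee_pos: [0.4528, 0.0971, 0.0845]
eef_rot: [-1.57, 0.0, 1.57]
force: [-0.1, -0.3, -1.4]
grip_width: 0.0496
```

```bash
python3 look.py 6 side scene wrist side
python3 - <<'E'
from h import *
c=dict(np.load("side6.npz")); 
for z in(.057,.100,.124): print(z);blobs(c,z,z+.009,box=(.4,.65,.05,.38))
E
```

```text
{'time_s': np.float64(12.05), 'ee_pos': array([0.4528, 0.0971, 0.0845]), 'force': array([-0.1142, -0.2798, -1.4369]), 'moment': array([ 0.1178, -0.052 , -0.0286]), 'tau': array([ 5.00000e-04, -4.62912e+01, -2.89374e+01, -4.70000e-03,
        7.48000e-02,  2.00000e-04]), 'grip_width': np.float64(0.0496)}
F [[-0.11, -0.28, -1.44], [-0.4, -0.07, -2.12], [-0.15, 0.48, -1.49], [0.07, -0.69, -1.79]]
0.057
px [384. 235.] n 118 circ 454 105 23.7 rect [456. 114.] [21. 47.] 80 z 0.0607
0.1
px [383. 217.] n 129 circ 461 114 27.5 rect [467. 118.] [16. 55.] 38 z 0.1036
px [347. 331.] n 168 circ 528 316 24.1 rect [529. 326.] [21. 48.] 87 z 0.1047
0.124
px [348. 308.] n 1012 circ 529 311 24.6 rect [528. 311.] [47. 47.] 61 z 0.1291
```

Cell A presses with about 1.7 N and B with about 5 N, so the parked cell is the heavy one. I'll put A back on the mat.

Emit:
{"op": "jog_arm", "data": {
  "targets": [
    [4.0,[0,1,0],0],
    [4.0,[0,2.5,0],0],
    [4.0,[0,4,0],0],
    [4.0,[0,4.6,0],0],
    [4.0,[0,4.8,0],0],
    [4.0,[0,4.9,0],0],
    [4.0,[0,4.9,0],0],
    [4.0,[0,4.95,0],0],
    [4.0,[0,4.95,0],0]
  ]
}}

```text
time_s: 13.15
ee_pos: [0.4531, 0.0971, 0.0357]
eef_rot: [-1.571, -0.0, 1.57]
force: [0.7, -0.2, -1.5]
grip_width: 0.0495
```

Emit:
{"op": "jog_arm", "data": {
  "targets": [
    [4.0,[0,0.05,0],0],
    [4.0,[0,0.05,0],0]
  ]
}}

```text
time_s: 13.35
ee_pos: [0.4531, 0.0971, 0.0351]
eef_rot: [-1.571, -0.0, 1.57]
force: [-0.9, -0.6, 0.8]
grip_width: 0.0496
```

Emit:
{"op": "jog_arm", "data": {
  "targets": [
    [4.0,[0,0.03,0],0],
    [4.0,[0,0.03,0],0]
  ]
}}

```text
time_s: 13.55
ee_pos: [0.4531, 0.0971, 0.0351]
eef_rot: [-1.571, -0.0, 1.57]
force: [-2.3, 0.2, 7.5]
grip_width: 0.0493
```

Emit:
{"op": "jog_arm", "data": {
  "targets": [
    [5.2,[0,0,0],0],
    [5.6,[0,0,0],0],
    [6.5,[0,0,0],0],
    [8,[0,0,0],0],
    [9.0,[0,0,0],0],
    [9.0,[0,0,0],0],
    [9.2,[0,-1,0],0],
    [9.2,[0,-3,0],0],
    [9.2,[0,-6,0],0],
    [9.2,[0,-10,0],0]
  ]
}}

```text
time_s: 14.55
ee_pos: [0.4522, 0.097, 0.1355]
eef_rot: [-1.569, 0.0, 1.57]
force: [1.3, -0.7, -0.5]
grip_width: 0.0919
```

Emit:
{"op": "jog_arm", "data": {
  "targets": [
    [9.4,[0,-2.5,0],0],
    [9.4,[0,-5.0,0],0],
    [9.4,[4,-5.0,-1],0],
    [9.4,[8.5,-5.0,-3],0],
    [9.4,[13,-5.0,-5],0],
    [9.4,[17,-5.0,-7.0],0],
    [9.4,[20,-5.0,-7.5],0],
    [9.4,[21.3,-5.0,-7.5],0],
    [9.4,[21.3,-5,-7.5],0]
  ]
}}

```text
time_s: 15.45
ee_pos: [0.5276, 0.3108, 0.1847]
eef_rot: [-1.57, 0.0, 1.572]
force: [-0.6, -0.1, 0.2]
grip_width: 0.0938
```

```bash
python3 look.py 7 side scene wrist
python3 - <<'E'
from h import *
for n in("scene","side"):
    c=dict(np.load(n+"7.npz")); print(n)
    for z in(.057,.124): blobs(c,z,z+.009,box=(.4,.65,.05,.38))
c=dict(np.load("wrist7.npz"));wblobs(c,c["ee"],c["rot"],.057,.066);wblobs(c,c["ee"],c["rot"],.124,.134)
E
```

```text
{'time_s': np.float64(15.45), 'ee_pos': array([0.5276, 0.3108, 0.1847]), 'force': array([-0.5659, -0.1405,  0.2196]), 'moment': array([ 0.0907, -0.0338,  0.0004]), 'tau': array([  2.1502, -60.9374, -36.3971,   0.128 ,   0.1606,   0.4289]), 'grip_width': np.float64(0.0938)}
F [[-0.57, -0.14, 0.22], [0.41, -0.04, 0.07], [-0.1, -0.29, 0.67]]
scene
px [279. 258.] n 309 circ 453 96 25.3 rect [453.  96.] [47. 46.] 39 z 0.0623
px [255. 178.] n 198 circ 529 309 25.8 rect [528. 308.] [48. 47.] 55 z 0.129
side
px [391. 226.] n 257 circ 445 96 22.0 rect [443.  95.] [43. 27.] 90 z 0.0621
px [339. 308.] n 424 circ 529 311 23.7 rect [538. 313.] [27. 47.] 13 z 0.129
px [365. 309.] n 58 circ 508 315 12.2 rect [508. 315.] [24.  4.] 82 z 0.1289
px [ 87. 158.] n 1764 circ 453 98 24.7 z 0.0613
px [620. 322.] n 161 circ 624 647 35.8 z 0.0616
px [326. 268.] n 4186 circ 528 311 24.4 z 0.1284
```

View pics/scene7.png

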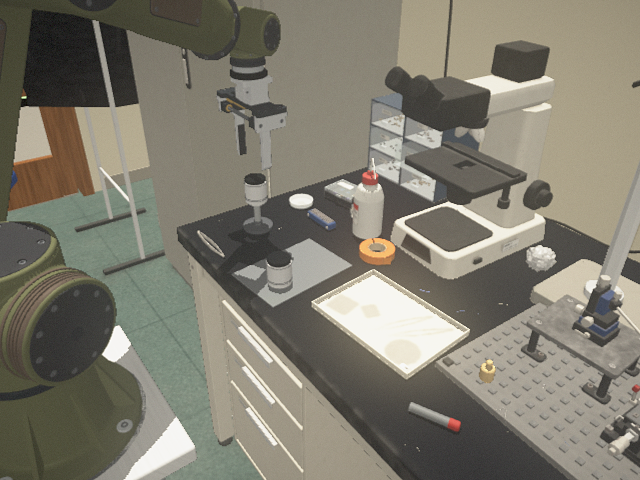

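The scene view shows the light cell upright on the mat at (279,270), the heavy one upright on the post at (256,190), and the bystanders where they were. I'll take the heavy one.

Emit:
{"op": "jog_arm", "data": {
  "targets": [
    [9.4,[0,2.5,0],0],
    [9.4,[0,5,0],0],
    [9.4,[0,7.2,0],0],
    [9.4,[0,8.3,0],0],
    [9.4,[0,8.3,0],0],
    [6.0,[0,8.3,0],0],
    [5.4,[0,8.3,0],0],
    [4.6,[0,8.3,0],0],
    [4.0,[0,8.3,0],0],
    [4.0,[0,8.3,0],0]
  ],
  "grip_force": 25
}}

```text
time_s: 16.6
ee_pos: [0.5282, 0.3101, 0.1019]
eef_rot: [-1.571, -0.0, 1.57]
force: [0.4, -0.9, -0.1]
grip_width: 0.0574
```

Emit:
{"op": "jog_arm", "data": {
  "targets": [
    [4.0,[0,0,0],0],
    [4.0,[0,0,0],0],
    [4.0,[0,0,0],0],
    [4.0,[0,0,0],0],
    [4.0,[0,-1,0],0],
    [4.0,[0,-2.5,0],0],
    [4.0,[0,-4,0],0],
    [4.0,[0,-6,0],0],
    [4.0,[0,-7,0],0],
    [4.0,[0,-7,0],0]
  ]
}}

```text
time_s: 17.6
ee_pos: [0.5287, 0.3103, 0.1738]
eef_rot: [-1.574, -0.001, 1.57]
force: [0.5, 0.1, -4.9]
grip_width: 0.0484
```

Emit:
{"op": "jog_arm", "data": {
  "targets": [
    [4.0,[-1,0,0],0],
    [4.0,[-3.5,0,0],0],
    [4.0,[-7,0,-0.5],0],
    [4.0,[-11,0,-0.5],0],
    [4.0,[-15,0,-1],0],
    [4.0,[-19,0,-1],0],
    [4.0,[-23,0,-1.5],0],
    [4.0,[-27,0,-2],0],
    [4.0,[-31,0,-2.3],0],
    [4.0,[-35,0,-2.3],0]
  ]
}}

```text
time_s: 18.6
ee_pos: [0.5501, -0.0422, 0.1707]
eef_rot: [-1.569, -0.0, 1.57]
force: [1.1, -0.1, -5.1]
grip_width: 0.0485
```

Emit:
{"op": "jog_arm", "data": {
  "targets": [
    [4.0,[-3,0,0],0],
    [4.0,[-5.5,0.5,0],0],
    [4.0,[-7.2,1.5,0],0],
    [4.0,[-7.8,2.5,0],0],
    [4.0,[-7.8,3.2,0],0],
    [4.0,[-7.8,3.2,0],0],
    [4.0,[-7.8,3.2,0],0],
    [4.0,[-7.8,3.2,0],0],
    [4.0,[-7.8,3.2,0],0]
  ]
}}

```text
time_s: 19.5
ee_pos: [0.551, -0.1176, 0.1401]
eef_rot: [-1.572, 0.0, 1.571]
force: [-0.2, 0.3, -5.7]
grip_width: 0.0489
```

```bash
python3 look.py 8 side scene wrist
python3 - <<'E'
from h import *
for n in("scene","side"):
    c=dict(np.load(n+"8.npz")); print(n); blobs(c,.057,.066,box=(.4,.65,.05,.38)); blobs(c,.152,.168,box=(.45,.65,-.2,-.05))
a=np.load("scene8.npz")["img"][::1,160:500];b=np.load("side8.npz")["img"][:,220:480]
cv2.imwrite("pics/c8.png",np.hstack([a,b])[...,::-1])
E
```

```text
{'time_s': np.float64(19.5), 'ee_pos': array([ 0.551 , -0.1176,  0.1401]), 'force': array([-0.1695,  0.2758, -5.6932]), 'moment': array([ 0.1128, -0.0419, -0.0057]), 'tau': array([ 8.33000e-02, -5.96438e+01, -3.46855e+01, -2.99000e-02,
        6.80000e-02,  5.20000e-03]), 'grip_width': np.float64(0.0489)}
F [[-0.17, 0.28, -5.69], [1.35, 0.33, -5.14], [-0.54, -0.3, -5.31]]
scene
px [279. 258.] n 304 circ 455 97 27.3 rect [453.  96.] [49. 47.] 70 z 0.0623
px [394. 251.] n 449 circ 549 -119 38.6 rect [ 547. -119.] [74. 45.] 77 z 0.1631
side
px [385. 227.] n 537 circ 454 98 25.2 rect [453.  99.] [48. 47.] 84 z 0.062
px [318. 107.] n 326 circ 552 -106 29.4 rect [ 551. -105.] [55. 49.] 87 z 0.1625
```

View pics/c8.png

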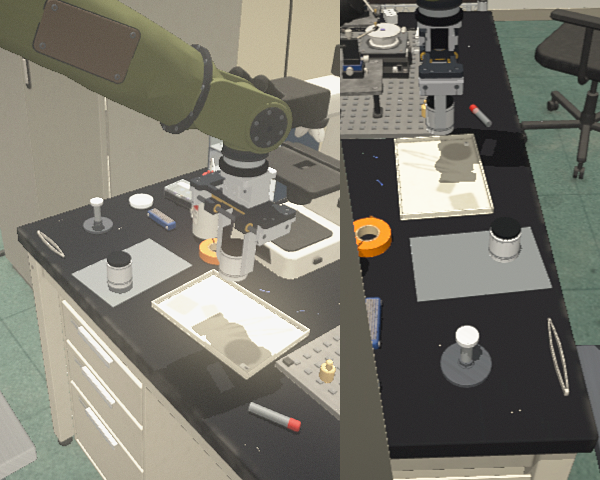

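The heavy cell hangs upright over the tray, seen at (235,262) and (440,115). The light cell stands on the mat at (120,272) and (503,240), the post is empty and the bystanders haven't moved.

Emit:
{"op": "jog_arm", "data": {
  "targets": [
    [4.0,[0,0,0],0],
    [4.0,[0,0,0],0],
    [4.0,[0,0,0],0]
  ]
}}

```text
time_s: 19.95
ee_pos: [0.5508, -0.118, 0.1397]
eef_rot: [-1.571, -0.0, 1.57]
force: [0.2, -0.3, -5.8]
grip_width: 0.0489
```

```bash
python3 -c "
from station import ctrl
print(ctrl.hand_in()); o=ctrl.get_obs(); print(o['time_s'],o['ee_pos'],o['force'],o['grip_width'])"
```

```text
the job is handed in; nothing more can be done
None
the job is handed in; nothing more can be done
```

The job is handed in at about 20 s of robot time, holding the heavier cell over the tray; the hand-in reports no verdict.

- **First cell:** I lifted the cell that started at x 539, y 122 mm and it pulled with about 5 N. I stood it on the post, let go, and found it centred to about 1 mm with its top at 129 mm.
- **Second cell:** I lifted the other one about 50 mm off the mat while the first stood on the post. It pulled with about 1.7 N, so it is the lighter one. I put it back on the mat and took the heavy one off the post.

**Last checks:**
- **Heavy cell:** it is gripped and still at x 551, y −118 mm, upright, with its underside about 107 mm above the table. The tray's middle was measured at x 551, y −117 mm.
- **Light cell:** it stands upright on the mat at x 453, y 97 mm.
- **Bystanders:** the tape roll, hex keys and tweezers looked unmoved in the last picture; I did not measure their positions again.
- **Disagreements:** none that mattered. The grip width read about 1 mm under the 50 mm tube, the views differed by up to 3 mm on the cells and the post, and colour-mask estimates of the tray's middle differed by up to 8 mm.

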